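# Slide cassette home under the dock's leaf spring

### The arm

A 6-joint arm with a two-finger parallel gripper is mounted at the origin on a cart in front of the work surface, level with it; the furniture and walls round the work are solid. World frame = base frame: x ahead of the robot, y to its left, z up, the work surface at z = 0. Lengths are in mm, angles in rad, forces in N, time in s.
With the tool pointing down it reaches from about 300 to 875 mm from the base axis. Payload 6.4 kg.
Tool frame: the origin (TCP) lies midway between the tips of the shut fingers; the grasp point (between the pads) lies 19 mm behind it; z points along the fingers, y is the line along which they close (so a half turn about z gives the same grasp; the last joint's range is limited). The gripper opens to 85 mm and grips with 20 to 120 N. Pads are 22 mm wide; open, the fingers measure 114 mm over their backs; the gripper's body (76 mm by 85 mm) begins 54 mm behind the grasp point. The pads swing forward as they close: fully open they stand 13 mm farther back than shut.
Start: joints at [-1.366, 0.181, 1.607, -0, 1.354, -0.206], TCP at [229.639, -527.169, 231.288] pointing down, gripper open.
Joint ranges: [-2.99, 2.99], [-0.89, 2.07], [0.3, 2.58], [-1.14, 4.28], [0, 2.63], [-3.12, 3.12]. Speed limits (rad/s): [2.57, 2.57, 3.01, 3.14, 3.14, 3.14].

### API

Orientations are given as a unit quaternion [x, y, z, w].
In Python, from rig import manip, imaging, job gives the robot as it stands.
- The arm moves only by the tool drive_tool, never from a script. Its argument "targets" is a list of rows, each a list of 2 entries, a list of its own where there are three numbers: the shift along the tool's x, y, z scaled (see below), then the turn, a rotation vector about the tool's x, y, z scaled (see below). In form: [[[dx, dy, dz], [ax, ay, az]], ...]. A call has 1 to 10 rows; each row shifts and turns the commanded pose from where the row before left it, along the tool's axes as they then stand; what a row does not reach is not made up. The controller multiplies each number of a shift by 0.05 m and each number of a turn by 180 degrees. A row lasts 1/10 s, in which the tool goes at most 50 mm and 8.59 degrees, less where a joint would pass 70% of its speed; a pose out of reach is approached as far as the arm can. A call with a number of a shift or a turn outside -1 to 1 is refused whole. A call with a gripper value outside its range is refused whole. "claw" is the opening in per cent of the stroke, from 0 (shut) to 100 (fully open), set as the call begins (left out, the last holds). The fingers move at their own pace and stop on an object; "grip_force" is the grip in N (left out, the last holds). Time passes only in rows, so rows that do not move let the fingers close. It gives the time, the measured TCP pose, the force, the opening and the grip force at its end, in the units of the state.
- manip.get_state(): the state, without advancing time (a new reading comes with each control period).
- imaging.camera(name): name is "scene" or "top" or "wrist"; returns a dict with "pixels" (480x640x3 uint8, red, green, blue), "mtx" (3x3 intrinsics, pixels), "pose" (4x4, takes a point from camera to world coordinates). Camera axes: x right, y down, z forward; pixel columns grow to the right and rows downward; lengths in mm; the calibration is good to about 2 mm. A picture is of the moment at which its call begins. There is no depth.
- job.hand_in(): hands the job in; it is judged then, once.
The state is a dict: "t": time; "qpos": joint angles; "qvel": joint speeds; "tau": joint torques, N m; "ee_pos": TCP position; "orientation": TCP orientation; "force": force on the tool from outside, world axes, zero at the start; "moment": the same for the moment, N m; "gripper_width": finger opening in mm; "grip_force": force on a finger pad.
Only numpy, scipy, OpenCV 4.12 (cv2) and the standard library are available. Lean on these libraries where they do the work, as an engineer would, in place of code of your own. Each camera call takes 0.05 s, during which the arm holds its last target. There are 200 camera calls.

### The job

Load the white slide cassette into its dock with your fingertips only: press it down hard on its sprung floor so that it clears the bridge, and keeping it pressed, slide it under the bridge and the leaf spring until it is fully home against the end stop; then take the hand away. Do not pick the cassette up, and leave the small things standing around alone.

Things in the scene. Friction and masses are not known exactly. Their poses are not given: they have to be found in the camera images.
- dock: Fixed grey metal dock, 252 x 94 mm, 51 mm high. Origin: centre of its underside, on the table; +x is the sliding direction, z up. Two side rails (tops at z = 32 mm) leave a channel 68 mm wide along the x axis, open above and at the -x end; a bridge crosses it, an end stop closes it. The dock is slippery (friction about 0.2).
- floor (a joint): Level, sprung black floor of the channel (two slippery runners) on which the cassette lies. Value: how far it is pressed down, m; 0 = up (its top at dock z = 22 mm), 0.009 = bottomed. Starts to give at 11 N, 17 N at 0.009. The cassette's nose hits the bridge's front face unless the floor is down by more than 0.005.
- leaf (a joint): Steel leaf spring, 16 mm wide, 44 mm long, fixed to the bridge's inner side, sloping down and inwards. Value in rad: 0 = at rest (tip at dock x = 109, z = 17 mm), grows as the tip is lifted: about 0.2 with the cassette beneath it. It presses on the cassette with some 5 to 8 N and drags.
- cassette: White flat slide cassette, loose, 150 (x) x 64 x 10 mm, 0.12 kg, lying in the channel with its axes along the dock's. Origin on its underside, 80 mm behind the nose (+x end). A push rib crosses the top at x = -24 to -16 mm, 50 mm wide, 9.5 mm high; it stays outside the bridge. Behind it a flat finger pad runs to the tail (x = -70 mm). Let go when home, it rises to the bridge's underside and stays.
- pad (a point): Middle of the finger pad's surface on top of the cassette, 20 mm behind the rear face of the push rib (cassette x = -44 mm, z = 10 mm).
- vial_1: Bystander: small white vial with a light grey cap, 21 mm across, 45 mm tall, standing beside the dock. Origin: centre of its underside.
- vial_2: Bystander: small brown vial with a green cap, 21 mm across, 45 mm tall, standing beside the dock. Origin: centre of its underside.
- stamp: Bystander: hand stamp with a wooden grip, 21 x 34 x 55 mm, standing beside the dock. Origin: centre of its underside.
- forceps: Bystander: steel forceps, 13 x 125 x 10 mm, lying along the far side of the dock. Origin: centre of its underside.
- tape_roll: Bystander: roll of white tape, 53 mm across, 18 mm high, lying near the dock's open end. Origin: centre of its underside.
- timer: Bystander: white bench timer, 61 x 61 x 21 mm, lying on the table to the right. Origin: centre of its underside.
- bridge (a point): Middle of the lower front edge of the fixed bridge that spans the dock's channel: dock x = 60, z = 27 mm. The bridge is 14 mm thick along x; its top is at z = 47 mm.
- stop (a point): Middle of the end stop's face: dock x = 116, z = 21 mm. The cassette is home with its nose against it (cassette origin then at dock x = 36 mm).

How it is judged:
By the outcome, as a careful person would: the job done as asked, in the order asked, and still so for the second after the job is handed in, with the robot touching nothing.
It also fails if it takes over 34 s, if anything falls off the work surface, if the arm or the gripper's body presses on something with over 40 N, if the wrist force passes 120 N, or if a joint passes its speed limit or range.

## Working session

There is one attempt and no reset: what is moved stays moved. The work goes in short steps, Python scripts to look and compute and a tool call to move; the robot and the scene stay as the last step left them, time stands still between calls to the robot, and variables do not carry over. Pictures are saved under pics/ and viewed, at most 10 in all, crops included, and the job is handed in when it is done.

Besides the shell and the picture viewer there is one more tool, called after ">>>" by a JSON object that holds its "method" and its "body". drive_tool: Moves the arm, as the interface text tells. Shifts and turns lie within -1 to 1; 1 stands for 0.05 m of shift or 180 degrees of turn. Its arguments: {"type":"object","properties":{"targets":{"type":"array","items":{"type":"array"}},"claw":{"type":"number"},"grip_force":{"type":"number"}},"required":["targets"]}

```bash
mkdir -p pics; ls
python3 - <<'E'
from rig import manip, imaging
import cv2,numpy as np
print(manip.get_state())
for n in("top","scene"):
    c=imaging.camera(n); cv2.imwrite(f"pics/{n}0.png",c["pixels"][:,:,::-1]); print(n,c["mtx"].tolist(),np.round(c["pose"],4).tolist())
E
```

```text
pics
{'t': 0.0, 'qpos': array([-1.36630496e+00,  1.81589334e-01,  1.60801302e+00,  2.00195055e-05,
        1.35379902e+00, -2.06268114e-01]), 'qvel': array([-0.00029049,  0.00072969,  0.00035835,  0.00053505,  0.00132784,
        0.00174165]), 'tau': array([ 8.10202237e-04, -4.44867110e+01, -3.51334405e+01, -3.73658859e-04,
        8.96408572e-03,  9.52143921e-06]), 'ee_pos': array([ 229.52384667, -526.59572374,  230.35458232]), 'orientation': array([ 9.78983652e-01,  2.03936731e-01,  1.05764603e-05, -9.04350080e-04]), 'force': array([ 0.00310442,  0.61155758, -0.40222074]), 'moment': array([-0.02744259,  0.00422609,  0.04866261]), 'grip_force': 0.0, 'gripper_width': 85.29613342524237}
top [[441.9287148636206, 0.0, 323.5873461255654], [0.0, 441.9287148636206, 236.3264723120634], [0.0, 0.0, 1.0]] [[-0.0096, -0.9846, 0.1748, 290.4413], [-0.9997, 0.0058, -0.0218, -254.6641], [0.0205, -0.175, -0.9844, 1020.9769], [0.0, 0.0, 0.0, 1.0]]
scene [[435.7389626356729, 0.0, 317.68236498657217], [0.0, 435.7389626356729, 237.3164367454371], [0.0, 0.0, 1.0]] [[-0.8182, -0.2304, 0.5267, -92.8866], [-0.5745, 0.3597, -0.7352, 447.1996], [-0.0201, -0.9042, -0.4267, 469.2974], [0.0, 0.0, 0.0, 1.0]]
```

View pics/top0.png

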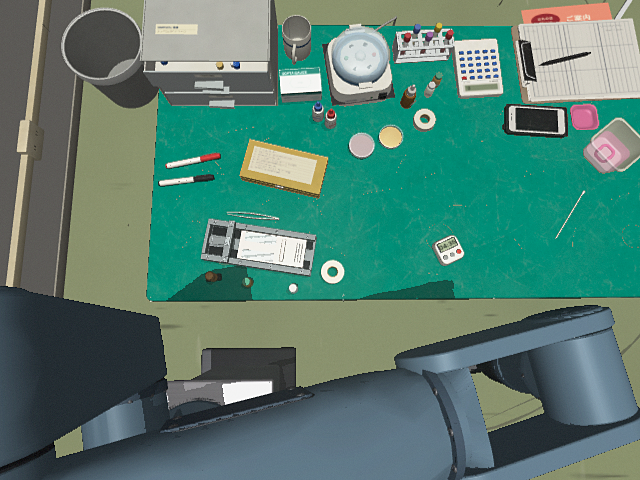

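View pics/scene0.png

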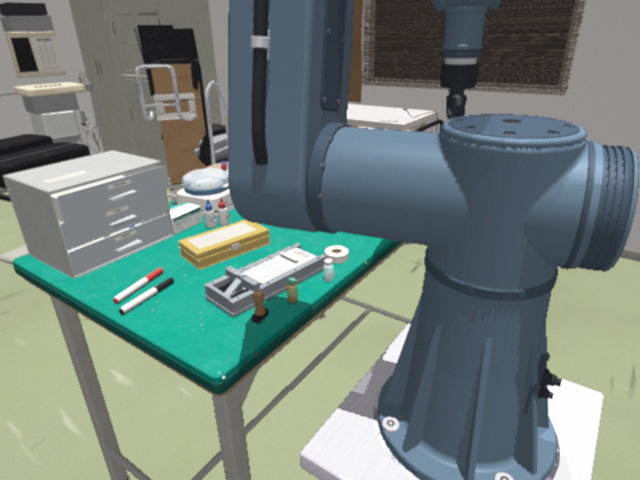

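The top view shows the dock at about (202–320, 219–275), with the bridge end to the left at about (230, 238). The white cassette is at (236–312, 230–270). Vials and stamp stand just below it, the forceps above, and the tape at (332, 271). Next I enlarge it.

Run:
```python
import cv2
i=cv2.imread("pics/top0.png")[205:300,190:350]
cv2.imwrite("pics/crop0.png",cv2.resize(i,None,fx=5,fy=5,interpolation=cv2.INTER_CUBIC))
```

```text
(no output)
```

View pics/crop0.png

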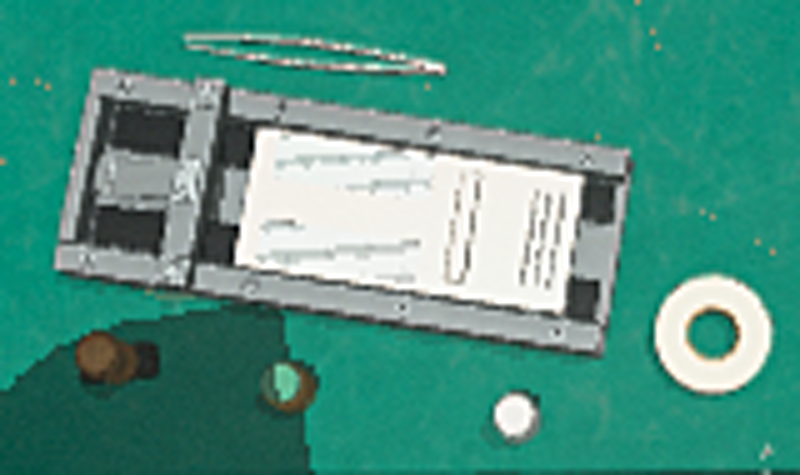

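```bash
cat > h.py <<'E'
import numpy as np
K=np.array([[441.9287,0,323.5873],[0,441.9287,236.3265],[0,0,1]])
P=np.array([[-0.0096,-0.9846,0.1748,290.4413],[-0.9997,0.0058,-0.0218,-254.6641],[0.0205,-0.175,-0.9844,1020.9769]])
def ray(uv,z,K=K,P=P):
    d=P[:3,:3]@np.linalg.solve(K,[*uv,1]); o=P[:3,3]; return (o+d*(z-o[2])/d[2])[:2]
E
python3 - <<'E'
from h import *
from rig import manip
c=lambda u,v,z:ray((190+(u+.5)/5-.5,205+(v+.5)/5-.5),z)
N={'nf':(258,128,32),'nn':(238,264,32),'tf':(583,176,32),'tn':(562,313,32),'dtf':(632,150,32),'dtn':(603,352,32),'def':(97,70,32),'den':(57,268,32),
'bridgeF':(226,85,47),'bridgeN':(190,286,47),'stamp':(100,352,55),'v2':(284,382,45),'v1':(516,414,45),'tape':(713,334,18)}
p={k:c(*v) for k,v in N.items()}
for k in p: print(k,p[k].round(1))
ax=(p['nf']+p['nn']-p['tf']-p['tn']); print('cass len',np.linalg.norm(ax)/2,'yaw',np.degrees(np.arctan2(ax[1],ax[0])))
d=p['def']+p['den']-p['dtf']-p['dtn'];print('dock len',np.linalg.norm(d)/2,'yaw',np.degrees(np.arctan2(d[1],d[0])))
w=p['nf']+p['tf']-p['nn']-p['tn'];print('w',np.linalg.norm(w)/2)
u=ax/np.linalg.norm(ax);mid=(p['nf']+p['nn']+p['tf']+p['tn'])/4
print('cass org',mid-5*u,'pad',mid-49*u,'u',u)
dm=(p['dtf']+p['dtn'])/2+126*u;print('dock org',dm,'cass x in dock',(mid-5*u-dm)@u,'lat',(mid-dm)@[-u[1],u[0]])
E
```

```text
nf [481.3 -89.6]
nn [419.2 -82.1]
tf [ 458.3 -237. ]
tn [ 396.  -227.5]
dtf [ 470.1 -259.3]
dtn [ 378.4 -245.8]
def [508.6 -16. ]
den [417.9  -1.4]
bridgeF [498.1 -77.4]
bridgeN [407.6 -63.9]
stamp [378.  -27.3]
v2 [ 365.1 -105.8]
v1 [ 350.3 -207.6]
tape [ 387.4 -295.7]
cass len 148.17824196055278 yaw 81.03904380350936
dock len 246.99023114283014 yaw 80.91284932547357
w 62.79672546399263
cass org [ 437.90572516 -164.00766387] pad [ 431.05222464 -207.47063122] u [0.15576138 0.98779471]
dock org [ 443.87789821 -128.09855007] cass x in dock -36.401066631556326 lat 0.3060279996059489
```

Dock yaw is about 81° and the cassette origin is near dock x = -36. I'll shut the fingers and turn the tool's x axis onto the slide direction.

>>> {"method": "drive_tool", "body": {"targets": [[[0,0,0],[0,0,-0.0456]],[[0,0,0],[0,0,-0.0456]],[[0,0,0],[0,0,-0.0456]],[[0,0,0],[0,0,-0.0456]],[[0,0,0],[0,0,-0.0456]],[[0,0,0],[0,0,-0.0456]],[[0,0,0],[0,0,-0.0456]]], "claw": 0, "grip_force": 40}}

```text
t: 0.8
ee_pos: [229.6, -526.8, 230.7]
orientation: [0.759, 0.652, 0.0, -0.0]
force: [0.4, 0.4, 0.8]
gripper_width: -0.2
grip_force: 0.0
```

>>> {"method": "drive_tool", "body": {"targets": [[[0.694,0.298,0.16],[0,0,0]],[[0.694,0.298,0.16],[0,0,0]],[[0.694,0.298,0.16],[0,0,0]],[[0.694,0.298,0.16],[0,0,0]],[[0.694,0.298,0.16],[0,0,0]],[[0.694,0.298,0.16],[0,0,0]],[[0.694,0.298,0.16],[0,0,0]],[[0.694,0.298,0.16],[0,0,0]],[[0.694,0.298,0.16],[0,0,0]],[[0.694,0.298,0.16],[0,0,0]]]}}

```text
t: 1.8
ee_pos: [431.5, -206.2, 150.8]
orientation: [0.76, 0.649, -0.0, -0.0]
force: [0.0, -0.7, 0.6]
gripper_width: -0.2
grip_force: 0.0
```

Run:
```python
from rig import manip, imaging
import cv2,numpy as np
c=imaging.camera("wrist"); cv2.imwrite("pics/w1.png",c["pixels"][:,:,::-1]); np.savez("w1.npz",K=c["mtx"],P=c["pose"])
s=manip.get_state(); print(s["t"],s["ee_pos"],s["orientation"],s["qpos"],s["force"]);print(c["pose"].round(3))
```

```text
1.85 [ 432.72059543 -201.37805435  149.31587046] [ 0.75981095  0.65014002  0.00124917 -0.00192859] [-0.68711952  0.05713542  1.92177552  0.00341035  1.16604426 -0.53321336] [-0.72277008  4.35467825 -2.12817268]
[[ 9.88000e-01 -1.50000e-01 -4.40000e-02  4.43091e+02]
 [-1.56000e-01 -9.50000e-01 -2.72000e-01 -1.36872e+02]
 [-1.00000e-03  2.75000e-01 -9.61000e-01  2.93284e+02]
 [ 0.00000e+00  0.00000e+00  0.00000e+00  1.00000e+00]]
```

View pics/w1.png

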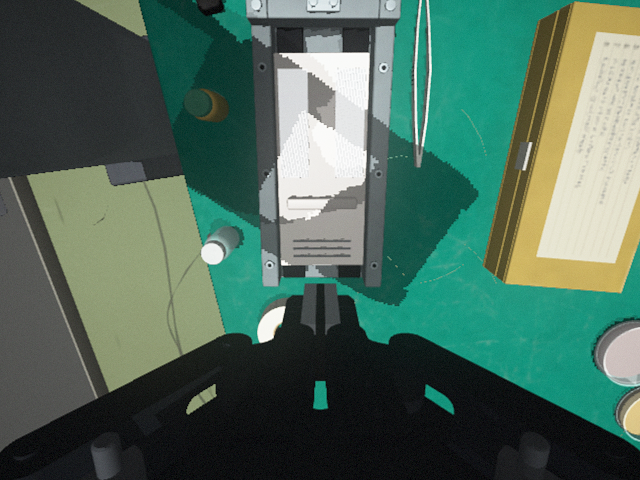

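The wrist view shows the cassette's tail at about rows 263–265 (cols 277–369), nose at about row 53, and rib at about rows 197–209 (cols 288–357). Fingertips are at (320, 285).

Run:
```python
from h import *
from rig import manip
d=np.load("w1.npz"); K,P=d["K"],d["P"]
c=lambda u,v,z:ray((u,v),z,K,P[:3])
u=np.array([.156,.988]);n=np.array([u[1],-u[0]])
for k,(a,b,z) in dict(tn=(277,263,32),tf=(369,265,32),nn=(277,53,32),nf=(369,55,32),ribrear=(322,209,40),rail_tn=(263,285,32),rail_tf=(380,286,32),bridge=(323,17,47)).items():
    p=c(a,b,z); print(k,p.round(1),'along',(p@u).round(1),'lat',(p@n).round(1))
s=manip.get_state();p=s["ee_pos"][:2];print('tcp',s["ee_pos"],p@u,p@n)
```

```text
tn [ 395.2 -224.9] along -160.5 lat 425.5
tf [ 465.4 -237.6] along -162.1 lat 496.9
nn [423. -80.] along -13.0 lat 430.4
nf [483.  -90.7] along -14.2 lat 491.4
ribrear [ 436.4 -186.7] along -116.4 lat 460.3
rail_tn [ 380.8 -241.2] along -178.9 lat 413.8
rail_tf [ 471.9 -256.5] along -179.8 lat 506.3
bridge [455.6 -68.1] along 3.8 lat 460.7
tcp [ 432.72059543 -201.37805435  149.31587046] -131.45710481408798 458.9429247666412
```

>>> {"method": "drive_tool", "body": {"targets": [[[0.06,0.03,0.3],[0,0,0]],[[0,0,0.4],[0,0,0]],[[0,0,0.4],[0,0,0]],[[0,0,0.4],[0,0,0]],[[0,0,0.3],[0,0,0]],[[0,0,0.2],[0,0,0]],[[0,0,0.1],[0,0,0]],[[0,0,0],[0,0,0]],[[0,0,0],[0,0,0]]]}}

```text
t: 2.75
ee_pos: [433.4, -205.4, 46.8]
orientation: [0.76, 0.649, 0.0, 0.0]
force: [0.8, -0.1, -1.4]
gripper_width: -0.2
grip_force: 0.0
```

>>> {"method": "drive_tool", "body": {"targets": [[[0,0,0.06],[0,0,0]],[[0,0,0.06],[0,0,0]],[[0,0,0.06],[0,0,0]],[[0,0,0.06],[0,0,0]],[[0,0,0.04],[0,0,0]],[[0,0,0.04],[0,0,0]],[[0,0,0.02],[0,0,0]],[[0,0,0],[0,0,0]]]}}

```text
t: 3.55
ee_pos: [433.3, -205.1, 29.9]
orientation: [0.76, 0.649, 0.0, 0.0]
force: [-3.0, 1.8, 10.8]
gripper_width: -0.1
grip_force: 5.2
```

>>> {"method": "drive_tool", "body": {"targets": [[[0,0,0.03],[0,0,0]],[[0,0,0.03],[0,0,0]],[[0,0,0.03],[0,0,0]],[[0,0,0.03],[0,0,0]],[[0,0,0],[0,0,0]],[[0,0,0],[0,0,0]]]}}

```text
t: 4.15
ee_pos: [433.6, -205.3, 24.5]
orientation: [0.76, 0.65, 0.0, 0.0]
force: [-3.1, 3.2, 14.2]
gripper_width: 0.1
grip_force: 7.0
```

>>> {"method": "drive_tool", "body": {"targets": [[[0,0,0.03],[0,0,0]],[[0,0,0.03],[0,0,0]],[[0,0,0.03],[0,0,0]],[[0,0,0.03],[0,0,0]],[[0,0,0],[0,0,0]],[[0,0,0],[0,0,0]]]}}

```text
t: 4.75
ee_pos: [434.7, -206.0, 22.2]
orientation: [0.76, 0.65, 0.0, 0.001]
force: [-14.1, 10.9, 54.4]
gripper_width: -0.1
grip_force: 27.1
```

>>> {"method": "drive_tool", "body": {"targets": [[[0,0,-0.03],[0,0,0]],[[0.04,0,0],[0,0,0]],[[0.05,0,0],[0,0,0]],[[0.05,0,0],[0,0,0]],[[0.05,0,0],[0,0,0]],[[0.05,0,0],[0,0,0]],[[0,0,0],[0,0,0]]]}}

```text
t: 5.45
ee_pos: [436.6, -197.9, 22.7]
orientation: [0.76, 0.65, -0.002, 0.004]
force: [-13.6, -9.1, 30.8]
gripper_width: -0.2
grip_force: 15.5
```

>>> {"method": "drive_tool", "body": {"targets": [[[0.05,-0.02,0],[0,0,0]],[[0.05,-0.02,0.01],[0,0,0]],[[0.05,0,0],[0,0,0]],[[0.05,0,0],[0,0,0]],[[0,0,0],[0,0,0]]]}}

```text
t: 5.95
ee_pos: [438.1, -188.1, 22.7]
orientation: [0.76, 0.65, -0.001, 0.006]
force: [-7.0, -7.2, 29.3]
gripper_width: -0.1
grip_force: 14.8
```

Run:
```python
from rig import manip, imaging
import cv2,numpy as np
c=imaging.camera("wrist"); cv2.imwrite("pics/w2.png",c["pixels"][:,:,::-1])
```

```text
(no output)
```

View pics/w2.png

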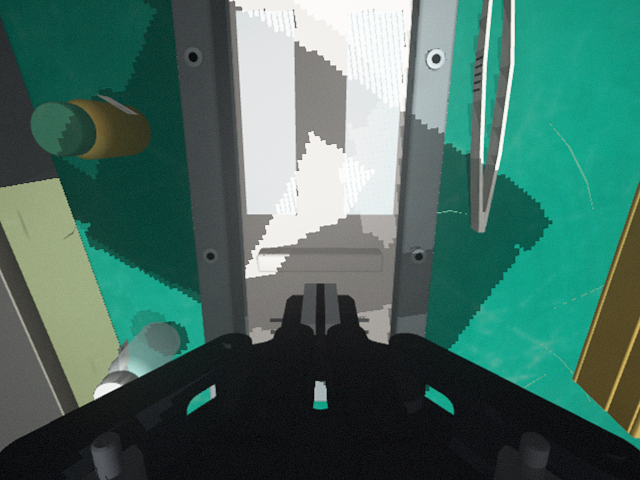

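The cassette is down in the channel and moving with the fingers. The rib is a few mm ahead of the tips (rib at row 272, tips at row 283). I'll press a little harder and go on.

>>> {"method": "drive_tool", "body": {"targets": [[[0.05,-0.01,0.02],[0,0,0]],[[0.06,0,0],[0,0,0]],[[0.06,0,0],[0,0,0]],[[0.06,0,0],[0,0,0]],[[0.06,0,0],[0,0,0]],[[0.06,0,0],[0,0,0]],[[0,0,0],[0,0,0]]]}}

```text
t: 6.7
ee_pos: [440.8, -171.8, 22.7]
orientation: [0.76, 0.65, -0.001, 0.007]
force: [-11.8, -11.7, 39.8]
gripper_width: -0.1
grip_force: 19.5
```

>>> {"method": "drive_tool", "body": {"targets": [[[0.06,-0.02,0],[0,0,0]],[[0.06,-0.02,0],[0,0,0]],[[0.06,0,0],[0,0,0]],[[0.06,0,0],[0,0,0]],[[0.06,0,0],[0,0,0]],[[0.06,0,0],[0,0,0]],[[0,0,0],[0,0,0]]]}}

```text
t: 7.4
ee_pos: [443.7, -153.3, 22.8]
orientation: [0.76, 0.65, 0.001, 0.008]
force: [-4.3, -7.9, 33.4]
gripper_width: -0.4
grip_force: 16.7
```

Run:
```python
from rig import manip, imaging
import cv2,numpy as np
c=imaging.camera("wrist"); cv2.imwrite("pics/w3.png",c["pixels"][:,:,::-1])
```

```text
(no output)
```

View pics/w3.png

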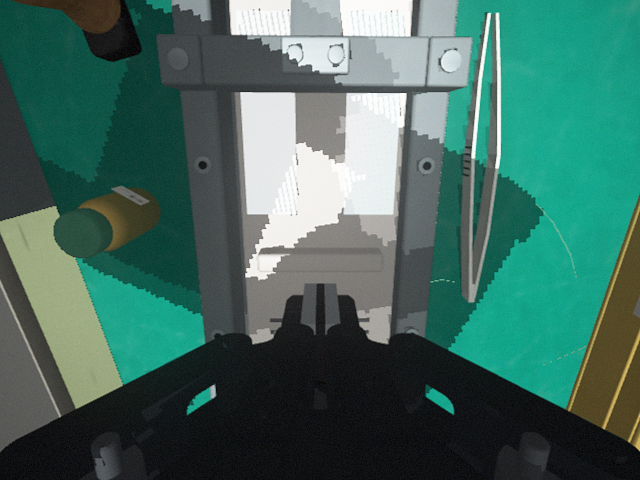

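The nose has passed under the bridge (bridge at rows 35–90). The rib is still a constant few mm ahead of the tips, and about 20 mm remain.

>>> {"method": "drive_tool", "body": {"targets": [[[0.05,0,0.01],[0,0,0]],[[0.05,0,0],[0,0,0]],[[0.05,0,0],[0,0,0]],[[0.05,0,0],[0,0,0]],[[0.05,0,0],[0,0,0]],[[0.05,0,0],[0,0,0]],[[0,0,0],[0,0,0]]]}}

```text
t: 8.15
ee_pos: [445.9, -140.0, 22.8]
orientation: [0.76, 0.65, -0.0, 0.009]
force: [-8.9, -15.3, 38.2]
gripper_width: -0.1
grip_force: 19.1
```

>>> {"method": "drive_tool", "body": {"targets": [[[0.05,0,0.01],[0,0,0]],[[0.05,0,0],[0,0,0]],[[0.05,0,0],[0,0,0]],[[0.05,0,0],[0,0,0]],[[0,0,0],[0,0,0]]]}}

```text
t: 8.65
ee_pos: [448.3, -130.3, 22.8]
orientation: [0.76, 0.65, 0.0, 0.009]
force: [-7.9, -15.0, 40.9]
gripper_width: -0.1
grip_force: 20.2
```

Run:
```python
from rig import manip, imaging
import cv2,numpy as np
c=imaging.camera("wrist"); cv2.imwrite("pics/w4.png",c["pixels"][:,:,::-1])
```

```text
(no output)
```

View pics/w4.png

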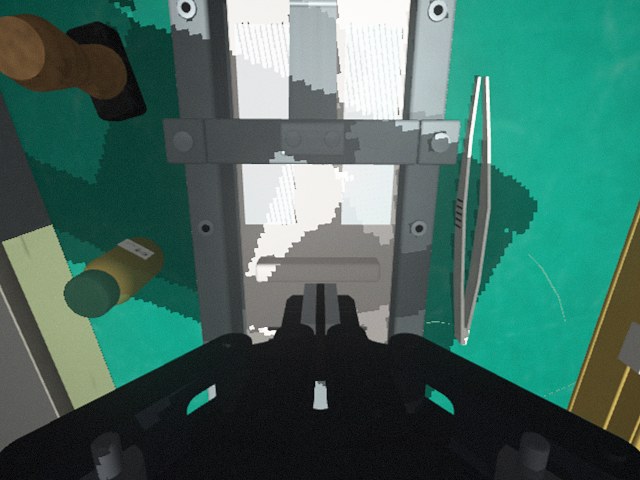

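The tips now touch the rib (row 281), so I'll push the last few mm to the stop.

>>> {"method": "drive_tool", "body": {"targets": [[[0.04,0,0],[0,0,0]],[[0.04,0,0],[0,0,0]],[[0.04,0,0],[0,0,0]],[[0,0,0],[0,0,0]]]}}

```text
t: 9.1
ee_pos: [449.3, -127.4, 22.9]
orientation: [0.76, 0.65, -0.001, 0.011]
force: [-11.7, -31.2, 35.1]
gripper_width: -0.3
grip_force: 30.6
```

>>> {"method": "drive_tool", "body": {"targets": [[[0.04,0,0],[0,0,0]],[[0.02,0,0],[0,0,0]],[[0,0,0],[0,0,0]],[[0,0,0],[0,0,0]]]}}

```text
t: 9.5
ee_pos: [449.4, -127.2, 22.9]
orientation: [0.759, 0.651, -0.003, 0.013]
force: [-15.8, -44.3, 31.2]
gripper_width: 0.0
grip_force: 33.0
```

Run:
```python
from rig import manip
s=manip.get_state();print(s["ee_pos"],s["force"])
```

```text
[ 449.42200876 -127.22859959   22.91064824] [-15.79718346 -44.25856136  31.20186675]
```

Moved 0.2 mm for 13 N more, so it is hard against the stop. Next I ease the push while still pressing, then lift.

>>> {"method": "drive_tool", "body": {"targets": [[[-0.04,0,0],[0,0,0]],[[-0.04,0,0],[0,0,0]],[[0,0,-0.04],[0,0,0]],[[0,0,-0.04],[0,0,0]],[[0,0,-0.04],[0,0,0]],[[0,0,0],[0,0,0]]]}}

```text
t: 10.1
ee_pos: [448.2, -127.1, 26.1]
orientation: [0.76, 0.65, -0.001, 0.01]
force: [1.4, -30.6, 0.8]
gripper_width: 0.1
grip_force: 19.9
```

>>> {"method": "drive_tool", "body": {"targets": [[[-0.04,0,0],[0,0,0]],[[-0.04,0,0],[0,0,0]],[[-0.02,0,0],[0,0,0]],[[0,0,0],[0,0,0]]]}}

```text
t: 10.5
ee_pos: [446.3, -127.4, 25.2]
orientation: [0.761, 0.649, 0.001, 0.006]
force: [4.3, -11.2, 8.3]
gripper_width: -0.2
grip_force: 15.3
```

>>> {"method": "drive_tool", "body": {"targets": [[[-0.03,0,-0.04],[0,0,0]],[[0,0,-0.04],[0,0,0]],[[0,0,-0.04],[0,0,0]],[[0,0,0],[0,0,0]]]}}

```text
t: 10.9
ee_pos: [442.6, -126.8, 29.0]
orientation: [0.76, 0.65, -0.0, 0.003]
force: [-0.4, -9.4, -0.9]
gripper_width: -0.3
grip_force: 4.5
```

>>> {"method": "drive_tool", "body": {"targets": [[[-0.03,0,-0.02],[0,0,0]],[[-0.02,0,-0.06],[0,0,0]],[[0,0,-0.1],[0,0,0]],[[0,0,-0.2],[0,0,0]],[[-0.1,0,-0.4],[0,0,0]],[[-0.3,0,-0.4],[0,0,0]],[[-0.4,0,-0.4],[0,0,0]],[[-0.3,0,-0.3],[0,0,0]],[[0,0,0],[0,0,0]],[[0,0,0],[0,0,0]]]}}

```text
t: 11.9
ee_pos: [432.3, -180.8, 122.5]
orientation: [0.761, 0.649, 0.0, 0.0]
force: [-0.4, 0.2, -0.5]
gripper_width: -0.5
grip_force: 0.0
```

Run:
```python
from rig import manip, imaging
import cv2,numpy as np
s=manip.get_state();print(s["ee_pos"],s["force"])
c=imaging.camera("wrist"); cv2.imwrite("pics/w5.png",c["pixels"][:,:,::-1]); np.savez("w5.npz",K=c["mtx"],P=c["pose"])
```

```text
[ 432.29717597 -180.76769314  122.47756244] [-0.38040393  0.16284482 -0.45924204]
```

View pics/w5.png

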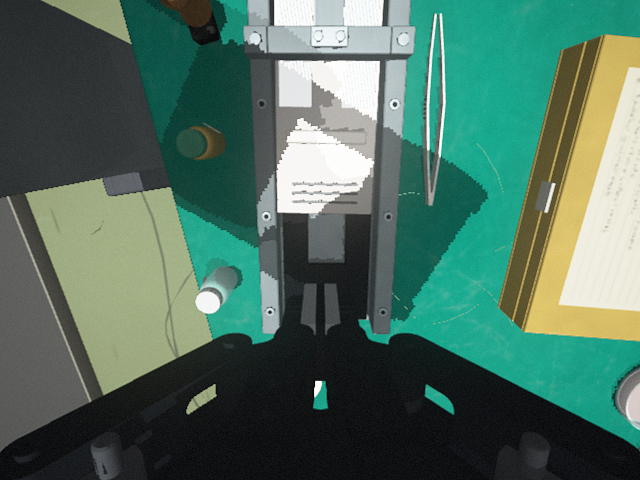

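The cassette is under the bridge with its tail at row 213. The dock's tail is at about row 332 and the bridge's front top edge at row 60. Bystanders are standing. I'll check the tail position numerically.

Run:
```python
from h import *
d=np.load("w5.npz"); K,P=d["K"],d["P"]
u=np.array([.156,.988])
f=lambda a,b,z:ray((a,b),z,K,P[:3])@u
t=f(323,213,27); print('tail',t,'dock end->tail (92):',t-f(270,333,32),t-f(382,333,32),'tail->bridge (94):',f(330,60,47)-t, f(330,57,47)-t)
```

```text
tail -90.86390804544065 dock end->tail (92): 88.64187573333923 88.68903987632233 tail->bridge (94): 90.73404942468258 92.24563203759843
```

>>> {"method": "drive_tool", "body": {"targets": [[[0,0,-0.4],[0,0,0]],[[0.3,0.1,-0.4],[0,0,0]],[[0.5,0.1,0],[0,0,0]],[[0.5,0,0],[0,0,0]],[[0.5,0,0],[0,0,0]],[[0.3,0,0],[0,0,0]],[[0.1,0,0],[0,0,0]],[[0,0,0],[0,0,0]],[[0,0,0],[0,0,0]],[[0,0,0],[0,0,0]]]}}

```text
t: 12.95
ee_pos: [459.3, -74.6, 162.1]
orientation: [0.761, 0.649, -0.0, -0.0]
force: [0.7, -1.1, 0.2]
gripper_width: 0.2
grip_force: 0.0
```

Run:
```python
from rig import manip, imaging
import cv2,numpy as np
c=imaging.camera("wrist"); print(c["pose"][:3,3])
cv2.imwrite("pics/w6.png",c["pixels"][:,:,::-1]); np.savez("w6.npz",K=c["mtx"],P=c["pose"])
```

```text
[470.8848634   -5.24036163 304.56485015]
```

View pics/w6.png

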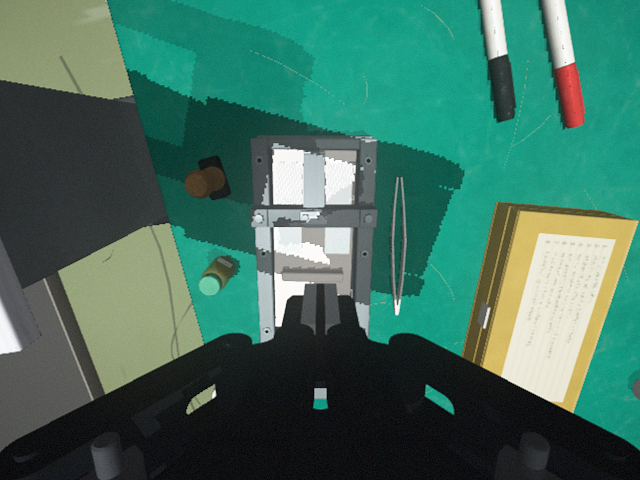

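The nose is flush against the end stop (row 149, no dark gap), the leaf rests on top, and the bystanders are untouched.

```bash
python3 -c "
from rig import job
print(job.hand_in())"
```

```text
the job is handed in; nothing more can be done
None
```

The cassette was pressed down and slid under the bridge and leaf spring to the end stop; the last view shows no gap at the stop, the hand clear and nothing else disturbed, and I handed the job in at about 13 s.

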